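# Snug one thumbscrew, back out the crossed one

## Task

The visitor-pass pad holder has two thumbscrews, both just started by hand, and one of them is cross-threaded. Turn them in gently and stop at the first clear resistance: run the sound one fully home until it is just snug, and turn the one that binds early all the way back out to its upper stop, forcing neither. Let go of both and leave everything else on the desk where it is.

Things in the scene. Friction and masses are not known exactly. Their poses are not given: they have to be found in the camera images.
- holder: fixed visitor-pass pad holder: wooden board 200 (x) x 250 (y) x 26 mm, a 6 mm paper pad on it, an aluminium clamp bar along y (top 40 mm up) with the two thumbscrews. Origin: centre of the underside, z up. Exactly one screw is crossed, nothing shows which: it binds after 0.25 to 0.6 rad of turning in; the sound one turns 1.1 to 1.3 rad to its home
- knob_a: thumbscrew at the holder's +y end: black upright T-bar grip 56 long (its x axis), 10 thick, 30 mm tall, over a 22 mm collar (keep fingertips above the T-bar's underside). Origin on the vertical screw axis at the T-bar's underside. The axis is at x +30, y +80 mm in the holder's frame. Clockwise from above turns it in; it sinks 3 mm per rad. Friction 0.03 N m
- knob_b: thumbscrew at the holder's -y end: black upright T-bar grip 56 long (its x axis), 10 thick, 30 mm tall, over a 22 mm collar (keep fingertips above the T-bar's underside). Origin on the vertical screw axis at the T-bar's underside. The axis is at x +30, y -80 mm in the holder's frame. Clockwise from above turns it in; it sinks 3 mm per rad. Friction 0.03 N m
- tip_a (a point): top of knob_a's T-bar at its orange-marked end, 28 mm from the screw axis, 30 mm above the knob's origin. Seen from above, the bar's marked end starts 0.2 to 0.4 rad counter-clockwise of the holder's x axis; the upper stop is at 1.0 rad counter-clockwise of it, a sound screw's home at 0.9 rad clockwise of it
- tip_b (a point): top of knob_b's T-bar at its orange-marked end, 28 mm from the screw axis, 30 mm above the knob's origin. Seen from above, the bar's marked end starts 0.2 to 0.4 rad counter-clockwise of the holder's x axis; the upper stop is at 1.0 rad counter-clockwise of it, a sound screw's home at 0.9 rad clockwise of it
- bush_a: brass bushing flange under knob_a, 30 mm across, 4 mm thick, a small tab towards the holder's -x; origin on the screw axis, 40 mm above the holder's underside. It twists springily about that axis under the screw's torque, 2.5 N m per rad: 0.06 rad (0.15 N m) is snug; beyond 0.3 rad (0.75 N m) either way it tears loose
- bush_b: brass bushing flange under knob_b, 30 mm across, 4 mm thick, a small tab towards the holder's -x; origin on the screw axis, 40 mm above the holder's underside. It twists springily about that axis under the screw's torque, 2.5 N m per rad: 0.06 rad (0.15 N m) is snug; beyond 0.3 rad (0.75 N m) either way it tears loose
- mug: white mug, 82 mm across, 95 mm tall, with a handle; a bystander; origin at the centre of its underside
- pen_cup: blue pen cup with three pens, 76 mm across, 100 mm tall (pens to 150); a bystander; origin at the centre of its underside
- pump: blue pump bottle with a white head, 66 mm across, 166 mm tall; a bystander; origin at the centre of its underside
- stapler: blue stapler, 150 x 34 x 54 mm; a bystander; origin at the centre of its underside
- notes: yellow block of sticky notes, 76 x 76 x 28 mm; a bystander; origin at the centre of its underside
- glue: glue stick, white with an orange cap, 27 mm across, 92 mm tall, upright; a bystander; origin at the centre of its underside
- spare: spare black thumbscrew lying flat on the pad of the holder, 56 x 55 x 10 mm; a bystander; origin at the centre of its underside below the T-bar's middle

How it is judged:
By the outcome, as a careful person would: the job done as asked, in the order asked, and still so for the second after the job is handed in, with the robot touching nothing.
It also fails if it takes over 72 s, if anything falls off the work surface, if the arm or the gripper's body presses on something with over 40 N, if the wrist force passes 120 N, or if a joint passes its speed limit or range.

## Robot

A 6-joint arm with a two-finger parallel gripper is mounted at the origin on the work surface. World frame = base frame: x ahead of the robot, y to its left, z up, the work surface at z = 0. Lengths are in m, angles in degrees, forces in N, time in s.
With the tool pointing down it reaches from about 0.275 to 0.85 m from the base axis. Payload 19 kg.
Tool frame: the origin (TCP) lies at the very end of the fingers, on their centre line; the grasp point (between the pads) lies 19 mm behind it; x points along the fingers, y is the direction in which the jaws open and shut, and the axes are right-handed (so a half turn about x gives the same grasp; the last joint's range is limited). The gripper opens to 85 mm and grips with 20 to 120 N. Pads are 22 mm wide; open, the fingers measure 114 mm over their backs; the gripper's body (76 mm by 85 mm) begins 54 mm behind the grasp point. The pads swing forward as they close: fully open they stand 13 mm farther back than shut.
Start: joints at [-77.12, 8.623, 82.357, -0, 89.026, -7.678], TCP at [0.202, -0.538, 0.231] pointing down, gripper open.
Joint ranges: [-160.23, 160.23], [-39.13, 120.54], [6.94, 153.29], [-79.49, 259.48], [9.18, 160.14], [-161.06, 161.06]. Speed limits (degrees/s): [108.29, 108.29, 127.2, 172.46, 172.46, 172.46].

## Interface

Orientations are given as [roll, pitch, yaw] about the fixed x, y, z axes, in that order (R = Rz(yaw) Ry(pitch) Rx(roll)).
In Python, from cell import * gives the robot as it stands.
- The arm moves only by the tool move_arm, never from a script. Its argument "motion" is a list of rows, each an object with "dp": the shift along the tool's x, y, z each as a share of 0.3 m, from -1 to 1, a list of three; "turn": the turn about the tool's x as a share of 180 degrees, from -1 to 1. A call has 1 to 12 rows; each row is the pose to reach, as a shift and turn from the pose commanded when the call began, along the tool's axes at that moment, turning the shorter way round; what a row does not reach only later rows make up. A row lasts 1/8 s, in which the tool goes at most 62.5 mm and 10.7 degrees, less where a joint would pass 70% of its speed; a pose out of reach is approached as far as the arm can. A call with a number of a shift or a turn outside -1 to 1 is refused whole. A call with a gripper value outside its range is refused whole. "jaw" is the gripper's target within -1 to 1 (shut at 1, half-way at 0, fully open at -1), set as the call begins (left out, the last holds). The fingers move at their own pace and stop on an object; the grip force is fixed at half the most. Time passes only in rows, so rows that repeat a pose let the fingers close. It gives the time, the measured TCP pose, the force and the opening at its end, in the units of the state.
- get_state(): the state, without advancing time (a new reading comes with each control period).
- camera(name): name is "side" or "top" or "wrist"; returns a dict with "img" (384x512x3 uint8, red, green, blue), "fx", "fy", "cx", "cy" (pixels), "k1" (the pictures are not rectified: a ray, as slopes to the right and down, at radius r is drawn at 1 + k1 r^2 times it, then the intrinsics apply), "pose" (4x4, takes a point from camera to world coordinates); the wrist camera has in their place "T_tool_cam" (4x4, takes a point from camera to tool coordinates, whose origin is the TCP and whose axes are the tool frame's). Camera axes: x right, y down, z forward; pixel columns grow to the right and rows downward; lengths in m; the calibration is good to about 2 mm. A picture is of the moment at which its call begins: read the wrist's pose just before it. There is no depth.
- close_job(): hands the job in, once; it reports no verdict.
The state is a dict: "time_s": time; "joint_positions": joint angles; "qvel": joint speeds; "joint_efforts": joint torques, N m; "tool_pos": TCP position; "ee_rot": TCP orientation; "force": force on the tool from outside, world axes, zero at the start; "ft_torque": the same for the moment, N m; "opening": finger opening in m.
Only numpy, scipy, OpenCV 4.12 (cv2) and the standard library are available. Lean on these libraries where they do the work, as an engineer would, in place of code of your own. Each camera call takes 0.05 s, during which the arm holds its last target.

## Working session

There is one attempt and no reset: what is moved stays moved. The work goes in short steps, Python scripts to look and compute and a tool call to move; the robot and the scene stay as the last step left them, time stands still between calls to the robot, and variables do not carry over. Pictures are saved under pics/ and viewed, and the job is handed in when it is done.

Besides the shell and the picture viewer there is one more tool, called after "Request:" in YAML: its name, and indented under it one key for each argument. move_arm: Moves the arm, as the interface text tells. Shift numbers are shares of 0.3 m and turn numbers shares of 180 degrees, none past 1 either way. Its arguments: {"type":"object","properties":{"motion":{"type":"array","items":{"type":"object","properties":{"dp":{"type":"array","items":{"type":"number","minimum":-1,"maximum":1}},"turn":{"type":"number","minimum":-1,"maximum":1}}}},"jaw":{"type":"number"}},"required":["motion"]}

```bash
ls; mkdir -p pics; python3 - <<'E'
from cell import *
import cv2
print(get_state())
for n in ["side","top","wrist"]:
    c=camera(n); cv2.imwrite(f"pics/{n}0.png",c["img"][:,:,::-1])
    print(n,{k:v for k,v in c.items() if k!="img"})
E
```

```text
pics
{'time_s': 0.0, 'joint_positions': array([-7.71202347e+01,  8.65215549e+00,  8.23931870e+01,  6.72344844e-04,
        8.90245060e+01, -7.67723524e+00]), 'qvel': array([ 0.01548143,  0.07712427, -0.04477137, -0.01548757, -0.03915543,
       -0.04289701]), 'joint_efforts': array([-1.18517317e-03, -7.13057470e+01, -5.70874178e+01, -1.61408484e-04,
        9.04288871e-03, -6.19850624e-06]), 'tool_pos': array([ 0.20184041, -0.53815687,  0.2306619 ]), 'ee_rot': array([-98.22864144,  89.9301482 , 102.32834723]), 'force': array([0.74417558, 0.0866742 , 0.16711247]), 'ft_torque': array([-0.00279549,  0.05951962, -0.0574299 ]), 'opening': 0.0852059927180065}
side {'fx': 400.12114965820723, 'fy': 400.12114965820723, 'cx': 253.67169380054617, 'cy': 196.5400650591472, 'k1': 0.031849149193123635, 'pose': array([[-0.90608736, -0.30060284,  0.2977308 ,  0.17940704],
       [-0.42260256,  0.60923369, -0.67100029,  0.84493826],
       [ 0.02031696, -0.73380668, -0.67905447,  0.93857797],
       [ 0.        ,  0.        ,  0.        ,  1.        ]])}
top {'fx': 496.41354669733215, 'fy': 496.41354669733215, 'cx': 259.8412092929709, 'cy': 191.85615224188058, 'k1': -0.03153918550832988, 'pose': array([[ 0.00386274, -0.98419011,  0.17707315,  0.32548357],
       [-0.99988871, -0.006353  , -0.01349869,  0.00629979],
       [ 0.01441022, -0.1770013 , -0.98410512,  1.44853158],
       [ 0.        ,  0.        ,  0.        ,  1.        ]])}
wrist {'fx': 331.4399511399516, 'fy': 331.4399511399516, 'cx': 255.31964170081028, 'cy': 189.1349787458095, 'k1': 0.005601907352717325, 'T_tool_cam': array([[ 3.82786062e-04, -2.84220917e-01,  9.58758741e-01,
        -1.43500060e-01],
       [ 9.99999923e-01,  1.92094997e-04, -3.42305736e-04,
         5.03612250e-04],
       [-8.68823077e-05,  9.58758798e-01,  2.84220968e-01,
        -7.30256529e-02],
       [ 0.00000000e+00,  0.00000000e+00,  0.00000000e+00,
         1.00000000e+00]])}
```

View pics/top0.png

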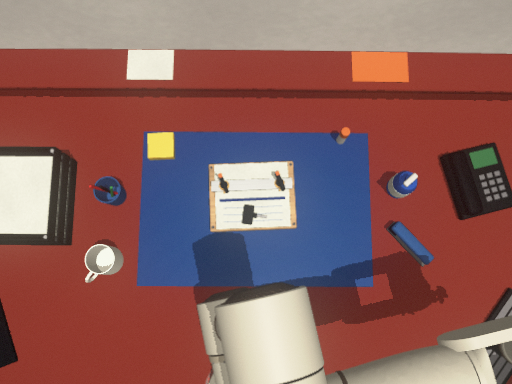

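View pics/side0.png

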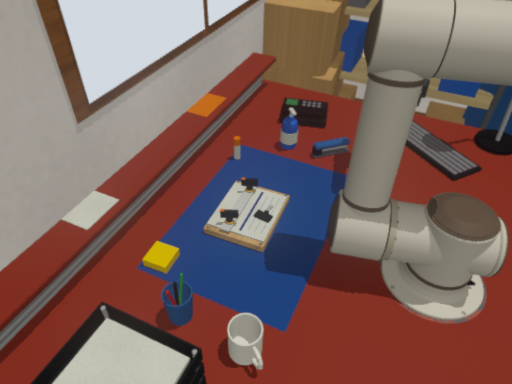

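View pics/wrist0.png

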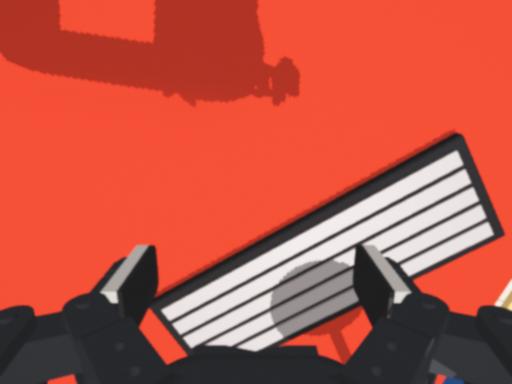

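```bash
cat > h.py <<'E'
import numpy as np, cv2
from scipy.spatial.transform import Rotation as R
def undist(c,u,v):
    x=(u-c["cx"])/c["fx"]; y=(v-c["cy"])/c["fy"]; rd=np.hypot(x,y); r=rd
    for _ in range(20): r=rd/(1+c["k1"]*r*r)
    s=r/rd if rd>0 else 1
    return np.array([x*s,y*s,1.])
def Rt(s): return R.from_euler('xyz',s["ee_rot"],degrees=True).as_matrix()
def cpose(c,s=None):
    if "pose" in c: return c["pose"]
    T=np.eye(4);T[:3,:3]=Rt(s);T[:3,3]=s["tool_pos"]
    return T@c["T_tool_cam"]
def toplane(c,u,v,z,s=None):
    P=cpose(c,s);d=P[:3,:3]@undist(c,u,v);o=P[:3,3]
    return o+d*(z-o[2])/d[2]
def proj(c,p,s=None):
    P=cpose(c,s);q=P[:3,:3].T@(np.asarray(p)-P[:3,3]);x,y=q[:2]/q[2];f=1+c["k1"]*(x*x+y*y)
    return np.array([c["fx"]*x*f+c["cx"],c["fy"]*y*f+c["cy"]])
E
python3 - <<'E'
from h import *
im=cv2.imread("pics/top0.png")
cv2.imwrite("pics/topz.png",cv2.resize(im[150:240,200:305],None,fx=7,fy=6.6,interpolation=cv2.INTER_CUBIC)[:600])
c=dict(fx=496.41354669733215,cx=259.8412092929709,cy=191.85615224188058,k1=-0.0315391855,fy=496.41354669733215,pose=np.array([[ 0.00386274, -0.98419011,  0.17707315,  0.32548357],
       [-0.99988871, -0.006353  , -0.01349869,  0.00629979],
       [ 0.01441022, -0.1770013 , -0.98410512,  1.44853158],[0,0,0,1]]))
for p in [(209,164),(293,161),(296,229),(211,231)]: print(toplane(c,*p,.026))
for p in [(222,183),(279,181)]: print(toplane(c,*p,.07))
from cell import *
s=get_state();print(Rt(s))
E
```

```text
[0.66364557 0.13651422 0.026     ]
[ 0.67451466 -0.11063352  0.026     ]
[ 0.47352999 -0.11767865  0.026     ]
[0.46645369 0.12646099 0.026     ]
[0.59828579 0.09452472 0.07      ]
[ 0.60514593 -0.06680367  0.07      ]
[[-1.91226951e-04  3.51136161e-01 -9.36324388e-01]
 [ 8.44285187e-04 -9.36324015e-01 -3.51136194e-01]
 [-9.99999625e-01 -8.57671515e-04 -1.17408673e-04]]
```

View pics/topz.png

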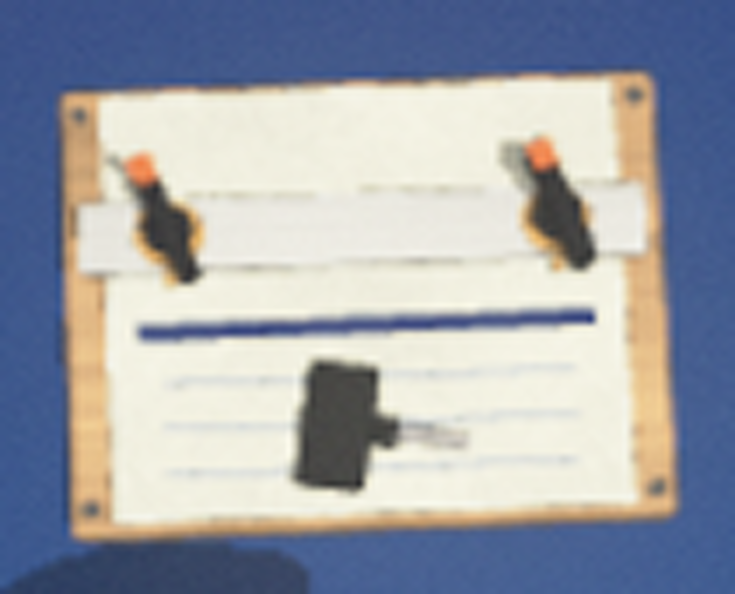

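Request:
move_arm:
  motion:
    - {"dp":[0,-0.62,-0.94]}
    - {"dp":[0,-0.62,-0.94]}
    - {"dp":[0,-0.62,-0.94]}
    - {"dp":[0,-0.62,-0.94]}
    - {"dp":[0,-0.62,-0.94]}
    - {"dp":[0,-0.62,-0.94]}
    - {"dp":[0,-0.62,-0.94]}
  jaw: -1

```text
invalid input
```

Request:
move_arm:
  motion:
    - {"dp":[0,-0.62,-0.94]}
    - {"dp":[0,-0.62,-0.94]}
    - {"dp":[0,-0.62,-0.94]}
    - {"dp":[0,-0.62,-0.94]}
    - {"dp":[0,-0.62,-0.94]}
    - {"dp":[0,-0.62,-0.94]}
    - {"dp":[0,-0.62,-0.94]}
    - {"dp":[0,-0.62,-0.94]}
    - {"dp":[0,-0.62,-0.94]}

```text
invalid input
```

```bash
python3 - <<'E'
from cell import *
from h import *
import pickle
s=get_state();print(s["tool_pos"],s["ee_rot"],s["joint_positions"],s["force"],s["ft_torque"],s["time_s"])
c=camera("wrist");pickle.dump((s,c),open("w1.pkl","wb"))
cv2.imwrite("pics/w1.png",c["img"][:,:,::-1])
c=camera("side");pickle.dump(c,open("s1.pkl","wb"))
E
```

```text
[ 0.20184892 -0.53821221  0.23085636] [-97.79490423  89.95040073 102.76192436] [-7.71203179e+01  8.64156308e+00  8.23829264e+01  1.01954069e-04
  8.90251097e+01 -7.67714828e+00] [ 0.40040489  0.05814335 -0.71359932] [0.01613574 0.04192789 0.01913837] 0.15
```

View pics/w1.png

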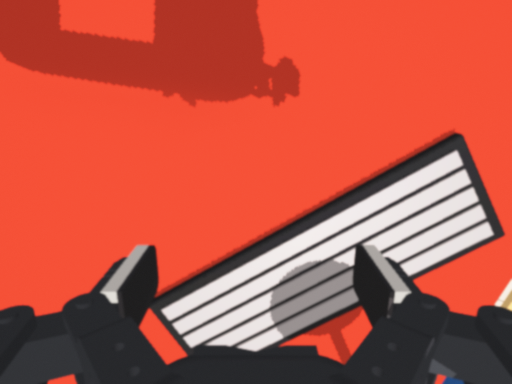

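Request:
move_arm:
  motion:
    - {"dp":[0,-0.62,-0.94],"turn":0}
    - {"dp":[0,-0.62,-0.94],"turn":0}
    - {"dp":[0,-0.62,-0.94],"turn":0}
    - {"dp":[0,-0.62,-0.94],"turn":0}
    - {"dp":[0,-0.62,-0.94],"turn":0}
    - {"dp":[0,-0.62,-0.94],"turn":0}
    - {"dp":[0,-0.62,-0.94],"turn":0}
  jaw: -1

```text
time_s: 1.12
tool_pos: [0.4014, -0.2638, 0.2313]
ee_rot: [-153.4, 90.0, 47.3]
force: [-0.5, 0.4, 0.0]
opening: 0.0854
```

Request:
move_arm:
  motion:
    - {"dp":[0,-0.62,-0.94],"turn":0}
    - {"dp":[0,-0.62,-0.94],"turn":0}
    - {"dp":[0,-0.62,-0.94],"turn":0}
    - {"dp":[0,-0.62,-0.94],"turn":0}
    - {"dp":[0,-0.62,-0.94],"turn":0}
    - {"dp":[0,-0.62,-0.94],"turn":0}
    - {"dp":[0,-0.62,-0.94],"turn":0}
    - {"dp":[0,-0.62,-0.94],"turn":0}
    - {"dp":[0,-0.62,-0.94],"turn":0}

```text
time_s: 2.25
tool_pos: [0.599, 0.0068, 0.2315]
ee_rot: [130.5, 90.0, -29.0]
force: [0.5, 0.1, 0.9]
opening: 0.0856
```

```bash
python3 - <<'E'
from cell import *
from h import *
import pickle
s=get_state();print(s["tool_pos"],Rt(s),s["joint_positions"],s["force"],s["ft_torque"],s["time_s"])
c=camera("wrist");pickle.dump((s,c),open("w1.pkl","wb"))
cv2.imwrite("pics/w1b.png",c["img"][:,:,::-1])
c=camera("side");pickle.dump(c,open("s1.pkl","wb"))
E
```

```text
[0.59903122 0.00678066 0.23151848] [[ 2.13403826e-04  3.49808364e-01 -9.36821255e-01]
 [-1.18331093e-04 -9.36821260e-01 -3.49808393e-01]
 [-9.99999970e-01  1.85505533e-04 -1.58528035e-04]] [-6.71411589e+00  1.14877682e+01  7.89839411e+01 -5.30402375e-03
  8.95153548e+01  6.28103329e+01] [0.53581801 0.07360234 0.89718061] [ 0.02058581 -0.03580487 -0.00295378] 2.25
```

View pics/w1b.png

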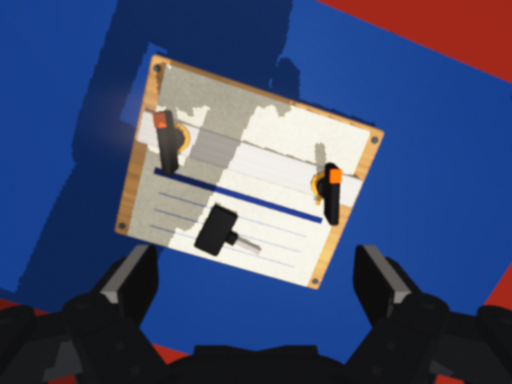

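```bash
python3 - <<'E'
from h import *
import pickle
s,c=pickle.load(open("w1.pkl","rb"));im=c["img"][:,:,::-1]
a=cv2.resize(im[90:190,130:210],None,fx=5,fy=5,interpolation=cv2.INTER_CUBIC)
b=cv2.resize(im[140:240,290:370],None,fx=5,fy=5,interpolation=cv2.INTER_CUBIC)
cv2.imwrite("pics/w1z.png",np.hstack([a,b]))
c2=pickle.load(open("s1.pkl","rb"));cv2.imwrite("pics/s1z.png",cv2.resize(c2["img"][165:255,195:300,::-1],None,fx=6.5,fy=6.5,interpolation=cv2.INTER_CUBIC))
pts=[toplane(c,*p,.026,s)[:2] for p in [(152,56),(383,131),(318,288),(115,234)]]
print(pts)
A=np.array([(.1,.125),(.1,-.125),(-.1,-.125),(-.1,.125)]);B=np.array(pts)
ca=B.mean(0);H=(A).T@(B-ca);th=np.arctan2(H[0,1]-H[1,0],H[0,0]+H[1,1]);Rm=np.array([[np.cos(th),-np.sin(th)],[np.sin(th),np.cos(th)]])
print(ca,np.degrees(th),(B-ca)@Rm-A)
for k in [(.03,.08),(.03,-.08)]:
  w=ca+Rm@k;print(w,proj(c,[*w,.044],s),proj(c,[*w,.08],s))
E
```

```text
[array([0.66276481, 0.13826064]), array([ 0.67653714, -0.10686845]), array([ 0.48081545, -0.11836283]), array([0.46446426, 0.12728345])]
[0.57114541 0.0100782 ] 3.415297182924662 [[-0.00090713 -0.00250326]
 [-0.0017623   0.00198256]
 [ 0.00217886  0.0021683 ]
 [ 0.00049057 -0.0016476 ]]
[0.5963263  0.09172331] [174.09456951 138.84680432] [164.60683053 144.43815053]
[ 0.60585796 -0.06799253] [324.77850175 184.2331319 ] [332.52896517 194.65049946]
```

View pics/w1z.png

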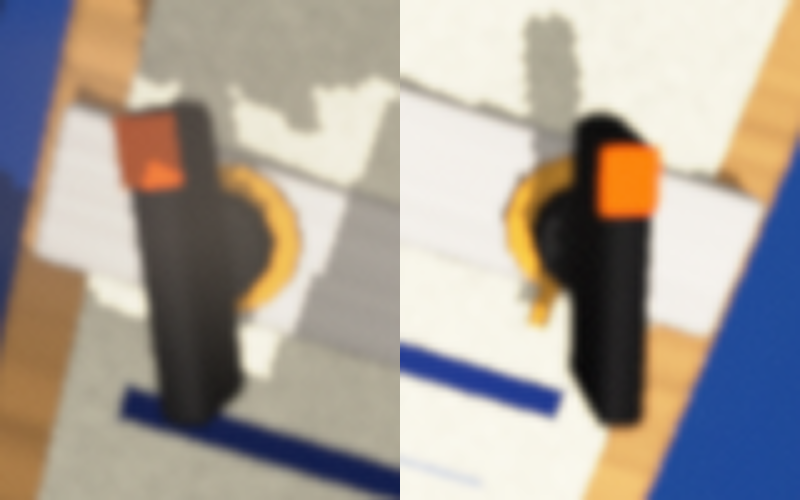

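View pics/s1z.png

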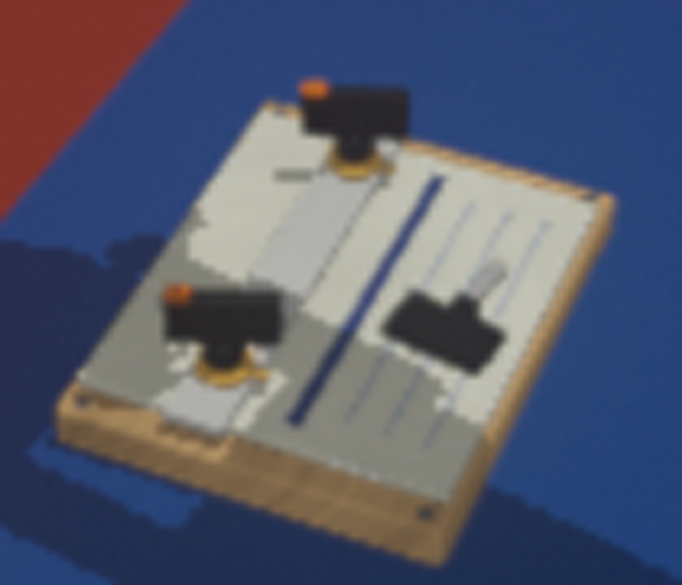

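```bash
python3 - <<'E'
from h import *
import pickle
s,c=pickle.load(open("w1.pkl","rb"))
c2=pickle.load(open("s1.pkl","rb"))
K={'a':[(159.6,112),(167.6,174.4)],'b':[(336,168.4),(335,225.6)]}
# side view top edge ends
S={'a':[(195+165/6.5,165+290/6.5),(195+283/6.5,165+295/6.5)],'b':[(195+302/6.5,165+84/6.5),(195+409/6.5,165+91/6.5)]}
for k in K:
  for z in (.075,.08,.085,.09,.095,.1):
    p=[toplane(c,*q,z,s) for q in K[k]];d=p[0]-p[1]
    q=[toplane(c2,*r,z) for r in S[k]];e=q[0]-q[1]
    print(k,z,np.round((p[0]+p[1])[:2]/2,4),round(np.linalg.norm(d)*1e3,1),round(np.degrees(np.arctan2(d[1],d[0])),1),'side',np.round((q[0]+q[1])[:2]/2,4),round(np.linalg.norm(e)*1e3,1),round(np.degrees(np.arctan2(e[1],e[0])),1))
E
```

```text
a 0.075 [0.5952 0.0936] 56.8 23.3 side [0.5989 0.0794] 55.7 22.7
a 0.08 [0.5964 0.0926] 55.8 23.3 side [0.5965 0.0838] 55.3 22.7
a 0.085 [0.5976 0.0915] 54.9 23.3 side [0.594  0.0883] 55.0 22.7
a 0.09 [0.5988 0.0905] 53.9 23.3 side [0.5916 0.0927] 54.7 22.7
a 0.095 [0.6    0.0895] 53.0 23.3 side [0.5892 0.0971] 54.4 22.7
a 0.1 [0.6012 0.0885] 52.0 23.3 side [0.5868 0.1016] 54.1 22.7
b 0.075 [ 0.603  -0.0736] 57.2 23.5 side [ 0.6076 -0.0831] 55.2 20.6
b 0.08 [ 0.6041 -0.0718] 56.3 23.5 side [ 0.6051 -0.0777] 54.9 20.6
b 0.085 [ 0.6051 -0.0701] 55.3 23.5 side [ 0.6026 -0.0723] 54.5 20.6
b 0.09 [ 0.6062 -0.0683] 54.4 23.5 side [ 0.6001 -0.067 ] 54.2 20.6
b 0.095 [ 0.6073 -0.0666] 53.4 23.5 side [ 0.5977 -0.0616] 53.9 20.6
b 0.1 [ 0.6084 -0.0648] 52.4 23.5 side [ 0.5952 -0.0562] 53.6 20.6
```

Request:
move_arm:
  motion:
    - {"dp":[0.32,-0.266,-0.092],"turn":-0.014}
    - {"dp":[0.32,-0.266,-0.092],"turn":-0.014}
    - {"dp":[0.32,-0.266,-0.092],"turn":-0.014}
    - {"dp":[0.32,-0.266,-0.092],"turn":-0.014}

```text
time_s: 2.85
tool_pos: [0.5975, 0.0919, 0.1362]
ee_rot: [146.7, 90.0, -10.2]
force: [0.2, -0.7, 1.1]
opening: 0.0853
```

```bash
cat > look.py <<'E'
from cell import *
from h import *
import pickle,sys
n=sys.argv[1]
s=get_state();M=Rt(s)
print("t",s["time_s"],"pos",s["tool_pos"].round(4),"yyaw",round(np.degrees(np.arctan2(M[1,1],M[0,1])),2),"F",s["force"].round(2),"T",s["ft_torque"].round(3),"op",round(s["opening"],4),"j6",s["joint_positions"][5].round(1))
if len(sys.argv)>2:
  c=camera("wrist");pickle.dump((s,c),open(n+".pkl","wb"))
  im=c["img"][:,:,::-1]
  x0,x1,y0,y1=map(int,sys.argv[2:6]);f=min(780/(x1-x0),590/(y1-y0))
  cv2.imwrite(f"pics/{n}.png",cv2.resize(im[y0:y1,x0:x1],None,fx=f,fy=f,interpolation=cv2.INTER_CUBIC));print("scale",f)
E
python3 look.py w2 0 512 0 384
```

```text
t 2.85 pos [0.5975 0.0919 0.1362] yyaw -66.92 F [ 0.21 -0.67  1.06] T [ 0.017 -0.01   0.003] op 0.0853 j6 68.4
scale 1.5234375
```

View pics/w2.png

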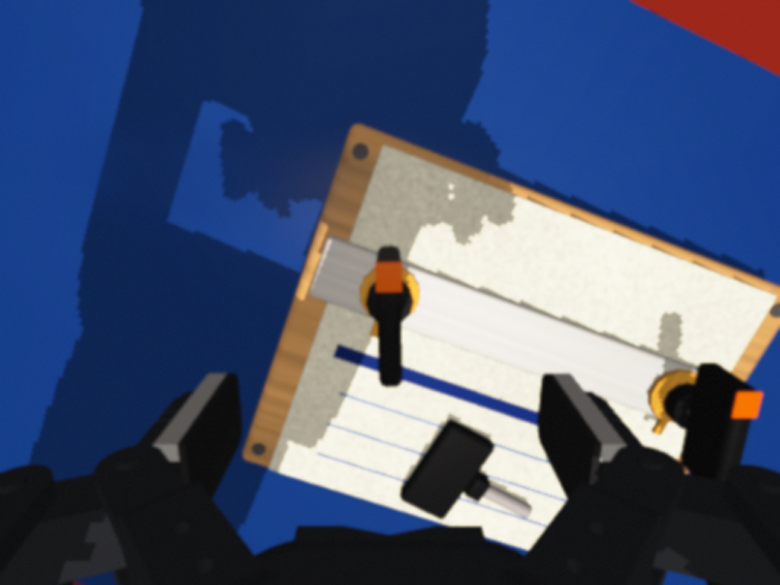

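```bash
python3 - <<'E'
from h import *
import pickle
s,c=pickle.load(open("w2.pkl","rb"))
f=1.5234375
for z in (.08,.083,.086,.089,.092,.095):
    p=[toplane(c,(u+.5)/f-.5,(v+.5)/f-.5,z,s) for u,v in [(389,261),(390.5,384)]];d=p[0]-p[1]
    print(z,((p[0]+p[1])[:2]/2).round(4),round(np.linalg.norm(d)*1e3,1),round(np.degrees(np.arctan2(d[1],d[0])),1))
for z in (.057,.087): print(proj(c,[.597,.0912,z],s)*f)
E
```

```text
0.08 [0.5958 0.0904] 55.1 23.8
0.083 [0.5968 0.0909] 54.3 23.8
0.086 [0.5979 0.0913] 53.5 23.8
0.089 [0.5989 0.0918] 52.7 23.8
0.092 [0.5999 0.0922] 51.8 23.8
0.095 [0.601  0.0927] 51.0 23.8
[388.96664134 304.16722661]
[388.96812828 327.2955868 ]
```

Request:
move_arm:
  motion:
    - {"dp":[0.12,0,0],"turn":-0.002}
    - {"dp":[0.2,0,0],"turn":-0.002}
    - {"dp":[0.243,0,0],"turn":-0.002}
    - {"dp":[0.243,0,0],"turn":-0.002}
    - {"dp":[0.243,0,0],"turn":-0.002}

```text
time_s: 3.52
tool_pos: [0.5979, 0.0922, 0.0638]
ee_rot: [161.5, 89.9, 4.9]
force: [-0.2, -0.5, 0.3]
opening: 0.0854
```

```bash
python3 look.py w3 0 512 0 384
```

```text
t 3.525 pos [0.5979 0.0922 0.0638] yyaw -66.58 F [-0.15 -0.48  0.35] T [ 0.018  0.026 -0.008] op 0.0854 j6 68.0
scale 1.5234375
```

View pics/w3.png

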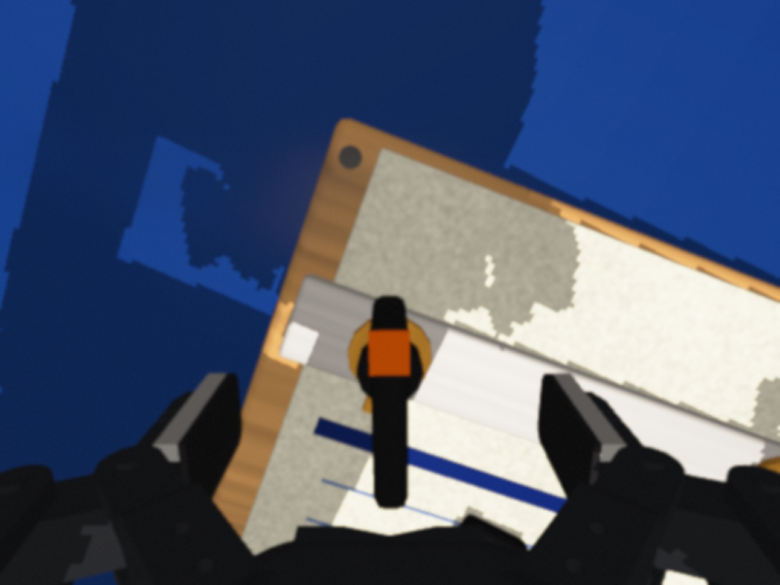

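```bash
python3 - <<'E'
from h import *
import pickle
s,c=pickle.load(open("w3.pkl","rb"))
f=1.5234375
for z in (.08,.083,.086,.089):
    p=[toplane(c,(u+.5)/f-.5,(v+.5)/f-.5,z,s) for u,v in [(390,329),(390.5,507)]];d=p[0]-p[1]
    print(z,((p[0]+p[1])[:2]/2).round(4),round(np.linalg.norm(d)*1e3,1),round(np.degrees(np.arctan2(d[1],d[0])),1))
E
```

```text
0.08 [0.5938 0.0895] 57.2 23.6
0.083 [0.5955 0.0903] 55.9 23.6
0.086 [0.5971 0.091 ] 54.5 23.6
0.089 [0.5988 0.0917] 53.2 23.6
```

Request:
move_arm:
  motion:
    - {"dp":[0,0,0],"turn":0}
    - {"dp":[0,0,0],"turn":0}
    - {"dp":[0,0,0],"turn":0}
    - {"dp":[0,0,0],"turn":0}
    - {"dp":[0,0,0],"turn":0}
    - {"dp":[0,0,0],"turn":0}
    - {"dp":[0,0,0],"turn":0}
    - {"dp":[0,0,0],"turn":0}
  jaw: 1

```text
time_s: 4.58
tool_pos: [0.5973, 0.0922, 0.0625]
ee_rot: [108.4, 90.0, -48.2]
force: [0.4, -5.9, 2.4]
opening: 0.0087
```

```bash
python3 look.py w4 0 512 0 384; for i in 1 2 3; do python3 look.py x; done
```

```text
t 4.575 pos [0.5973 0.0922 0.0625] yyaw -66.57 F [ 0.37 -5.88  2.39] T [-0.984 -0.128  0.002] op 0.0087 j6 68.1
scale 1.5234375
t 4.625 pos [0.5973 0.0922 0.0625] yyaw -66.57 F [ 1.39 -5.17  2.74] T [-0.896 -0.155 -0.029] op 0.0091 j6 68.1
t 4.625 pos [0.5973 0.0922 0.0625] yyaw -66.57 F [ 1.39 -5.17  2.74] T [-0.896 -0.155 -0.029] op 0.0091 j6 68.1
t 4.625 pos [0.5973 0.0922 0.0625] yyaw -66.57 F [ 1.39 -5.17  2.74] T [-0.896 -0.155 -0.029] op 0.0091 j6 68.1
```

View pics/w4.png

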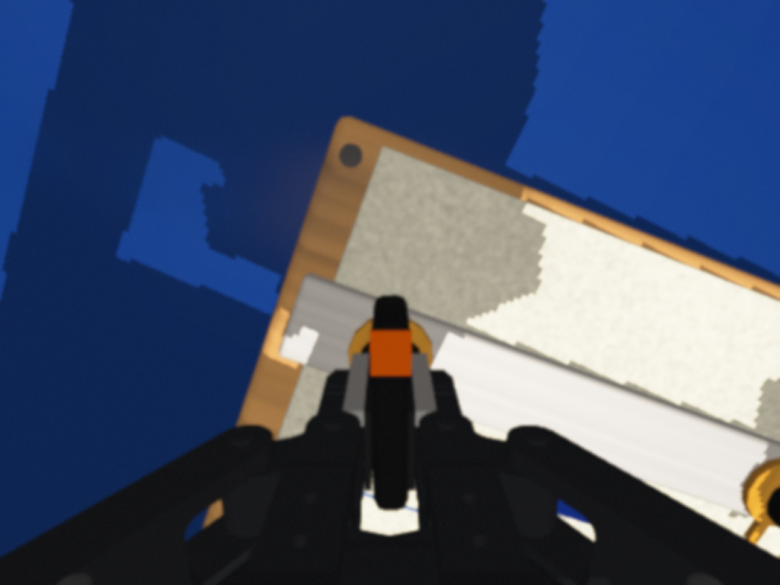

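Request:
move_arm:
  motion:
    - {"dp":[0.0004,0.002,0],"turn":0.014}
    - {"dp":[0.0008,0.002,0],"turn":0.028}
    - {"dp":[0.0012,0.002,0],"turn":0.042}
    - {"dp":[0.0017,0.002,0],"turn":0.056}
    - {"dp":[0.0017,0.002,0],"turn":0.056}

```text
time_s: 5.25
tool_pos: [0.5974, 0.092, 0.062]
ee_rot: [-100.8, 90.0, 92.6]
force: [-0.4, -1.8, 1.8]
opening: 0.0092
```

```bash
python3 look.py x
```

```text
t 5.25 pos [0.5974 0.092  0.062 ] yyaw -76.63 F [-0.38 -1.83  1.76] T [-0.302  0.081  0.02 ] op 0.0092 j6 78.1
```

Request:
move_arm:
  motion:
    - {"dp":[0.0003,0,0],"turn":0.009}
    - {"dp":[0.0005,0,0],"turn":0.018}
    - {"dp":[0.0005,0,0],"turn":0.018}

```text
time_s: 5.62
tool_pos: [0.5974, 0.092, 0.0618]
ee_rot: [-110.9, 90.0, 79.2]
force: [0.1, -1.6, 2.5]
opening: 0.0086
```

```bash
python3 look.py x
```

```text
t 5.625 pos [0.5974 0.092  0.0618] yyaw -79.91 F [ 0.07 -1.57  2.49] T [-0.118  0.127 -0.067] op 0.0086 j6 81.3
```

Request:
move_arm:
  motion:
    - {"dp":[0.0003,0,0],"turn":0.009}
    - {"dp":[0.0005,0,0],"turn":0.018}
    - {"dp":[0.0005,0,0],"turn":0.018}

```text
time_s: 6.0
tool_pos: [0.5974, 0.0919, 0.0616]
ee_rot: [-91.6, 90.0, 95.2]
force: [-0.2, 0.3, 3.3]
opening: 0.0089
```

```bash
python3 look.py x
```

```text
t 6.0 pos [0.5974 0.0919 0.0616] yyaw -83.16 F [-0.19  0.27  3.29] T [0.07  0.096 0.038] op 0.0089 j6 84.6
```

```bash
cat > tq.py <<'E'
from cell import *
from h import *
L=[]
for i in range(3):
    s=get_state();L.append(np.r_[s["force"],s["ft_torque"]])
    if i<2: c=camera("wrist")
M=Rt(s);L=np.array(L)
print("t",s["time_s"],"pos",s["tool_pos"].round(4),"yyaw",round(np.degrees(np.arctan2(M[1,1],M[0,1])),2),"F",L[:,:3].mean(0).round(2),"Tz",L[:,5].round(3),"mean",L[:,5].mean().round(3))
E
python3 tq.py
```

```text
t 6.1 pos [0.5974 0.0919 0.0616] yyaw -83.11 F [-0.83  0.17  2.99] Tz [ 0.038 -0.037  0.03 ] mean 0.01
```

Request:
move_arm:
  motion:
    - {"dp":[0.0003,0,0],"turn":0.009}
    - {"dp":[0.0005,0,0],"turn":0.018}
    - {"dp":[0.0005,0,0],"turn":0.018}

```text
time_s: 6.48
tool_pos: [0.5974, 0.0919, 0.0614]
ee_rot: [-75.9, 90.0, 107.7]
force: [-0.0, -0.7, 3.4]
opening: 0.009
```

```bash
python3 tq.py
```

```text
t 6.575 pos [0.5974 0.0919 0.0614] yyaw -86.35 F [-0.43 -0.49  3.  ] Tz [-0.01  -0.005  0.026] mean 0.003
```

Request:
move_arm:
  motion:
    - {"dp":[0.0003,0,0],"turn":0.009}
    - {"dp":[0.0005,0,0],"turn":0.018}
    - {"dp":[0.0005,0,0],"turn":0.018}

```text
time_s: 6.95
tool_pos: [0.5974, 0.0919, 0.0613]
ee_rot: [-87.4, 90.0, 92.9]
force: [-0.1, 0.7, 3.0]
opening: 0.0089
```

```bash
python3 tq.py
```

```text
t 7.05 pos [0.5974 0.0919 0.0613] yyaw -89.59 F [0.18 0.34 3.02] Tz [0.023 0.051 0.022] mean 0.032
```

Request:
move_arm:
  motion:
    - {"dp":[0.0003,0,0],"turn":0.009}
    - {"dp":[0.0005,0,0],"turn":0.018}
    - {"dp":[0.0005,0,0],"turn":0.018}

```text
time_s: 7.42
tool_pos: [0.5974, 0.0919, 0.0611]
ee_rot: [-62.7, 90.0, 114.5]
force: [0.9, -0.3, 2.0]
opening: 0.0088
```

```bash
python3 tq.py
```

```text
t 7.525 pos [0.5974 0.0919 0.0612] yyaw -92.83 F [ 0.36 -0.51  2.3 ] Tz [0.021 0.014 0.028] mean 0.021
```

Request:
move_arm:
  motion:
    - {"dp":[0.0003,0,0],"turn":0.009}
    - {"dp":[0.0005,0,0],"turn":0.018}
    - {"dp":[0.0005,0,0],"turn":0.018}

```text
time_s: 7.9
tool_pos: [0.5974, 0.0919, 0.061]
ee_rot: [-97.6, 90.0, 76.3]
force: [0.2, -0.3, 1.8]
opening: 0.0093
```

```bash
python3 tq.py
```

```text
t 8.0 pos [0.5974 0.0919 0.061 ] yyaw -96.07 F [0.38 0.12 1.88] Tz [ 0.026  0.044 -0.01 ] mean 0.02
```

29.5° in, still free.

Request:
move_arm:
  motion:
    - {"dp":[0.0003,0,0],"turn":0.009}
    - {"dp":[0.0005,0,0],"turn":0.018}
    - {"dp":[0.0005,0,0],"turn":0.018}

```text
time_s: 8.38
tool_pos: [0.5974, 0.0918, 0.0608]
ee_rot: [-24.3, 90.0, 146.3]
force: [0.6, 0.6, 2.1]
opening: 0.009
```

```bash
python3 tq.py
```

```text
t 8.475 pos [0.5974 0.0918 0.0608] yyaw -99.31 F [-0.05 -0.43  1.82] Tz [-0.02  -0.02   0.058] mean 0.006
```

Request:
move_arm:
  motion:
    - {"dp":[0.0003,0,0],"turn":0.009}
    - {"dp":[0.0005,0,0],"turn":0.018}
    - {"dp":[0.0005,0,0],"turn":0.018}

```text
time_s: 8.85
tool_pos: [0.5974, 0.0919, 0.0607]
ee_rot: [-47.4, 90.0, 120.0]
force: [1.0, -0.9, 2.2]
opening: 0.0089
```

```bash
python3 tq.py
```

```text
t 8.95 pos [0.5974 0.0918 0.0607] yyaw -102.56 F [ 1.13 -1.18  2.02] Tz [ 0.066  0.026 -0.017] mean 0.025
```

```bash
python3 look.py w5 0 512 0 384
```

```text
t 8.95 pos [0.5974 0.0918 0.0607] yyaw -102.56 F [ 0.77 -1.33  2.04] T [-0.213 -0.225 -0.017] op 0.0089 j6 104.0
scale 1.5234375
```

View pics/w5.png

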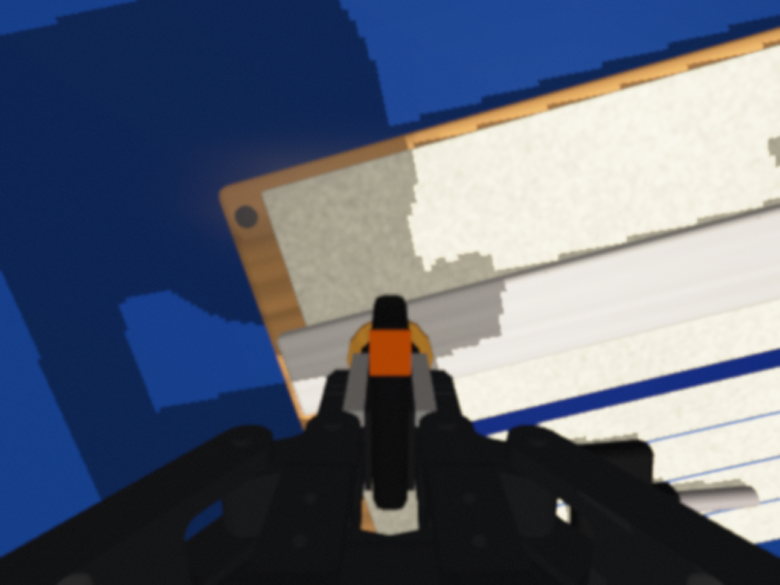

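Request:
move_arm:
  motion:
    - {"dp":[0.0007,0,0],"turn":0.022}
    - {"dp":[0.0014,0,0],"turn":0.044}
    - {"dp":[0.0021,0,0],"turn":0.066}
    - {"dp":[0.0028,0,0],"turn":0.088}
    - {"dp":[0.0035,0,0],"turn":0.11}
    - {"dp":[0.0042,0,0],"turn":0.133}
    - {"dp":[0.0042,0,0],"turn":0.133}

```text
time_s: 9.88
tool_pos: [0.5974, 0.0918, 0.0594]
ee_rot: [58.9, 90.0, -157.6]
force: [0.9, -2.8, 0.9]
opening: 0.0087
```

```bash
python3 tq.py
```

```text
t 9.975 pos [0.5974 0.0918 0.0594] yyaw -126.4 F [ 0.76 -3.15  1.03] Tz [ 0.027  0.018 -0.037] mean 0.003
```

Request:
move_arm:
  motion:
    - {"dp":[0.0003,0,0],"turn":0.009}
    - {"dp":[0.0006,0,0],"turn":0.02}
    - {"dp":[0.0006,0,0],"turn":0.02}

```text
time_s: 10.35
tool_pos: [0.5974, 0.0918, 0.0592]
ee_rot: [76.2, 90.0, -143.9]
force: [0.6, -3.4, 1.3]
opening: 0.0086
```

```bash
python3 tq.py
```

```text
t 10.45 pos [0.5974 0.0918 0.0592] yyaw -130.08 F [ 0.48 -3.85  1.28] Tz [0.085 0.045 0.009] mean 0.047
```

Request:
move_arm:
  motion:
    - {"dp":[0.0003,0,0],"turn":0.009}
    - {"dp":[0.0005,0,0],"turn":0.017}
    - {"dp":[0.0005,0,0],"turn":0.017}

```text
time_s: 10.82
tool_pos: [0.5974, 0.0918, 0.0591]
ee_rot: [71.1, 90.0, -152.1]
force: [0.1, -4.8, 0.9]
opening: 0.0086
```

```bash
python3 tq.py
```

```text
t 10.925 pos [0.5974 0.0918 0.0591] yyaw -133.17 F [ 0.34 -5.16  0.73] Tz [0.06  0.049 0.055] mean 0.054
```

Request:
move_arm:
  motion:
    - {"dp":[0.0003,0,0],"turn":0.009}
    - {"dp":[0.0004,0,0],"turn":0.014}
    - {"dp":[0.0004,0,0],"turn":0.014}

```text
time_s: 11.3
tool_pos: [0.5974, 0.0918, 0.059]
ee_rot: [85.2, 90.0, -140.5]
force: [0.0, -4.8, 1.4]
opening: 0.0086
```

```bash
python3 tq.py
```

```text
t 11.4 pos [0.5974 0.0918 0.059 ] yyaw -135.69 F [-0.19 -5.45  0.94] Tz [0.003 0.032 0.011] mean 0.015
```

Request:
move_arm:
  motion:
    - {"dp":[0.0003,0,0],"turn":0.009}
    - {"dp":[0.0004,0,0],"turn":0.014}
    - {"dp":[0.0004,0,0],"turn":0.014}

```text
time_s: 11.78
tool_pos: [0.5974, 0.0918, 0.0589]
ee_rot: [106.1, 90.0, -122.1]
force: [0.8, -5.3, 1.1]
opening: 0.0086
```

```bash
python3 tq.py
```

```text
t 11.875 pos [0.5974 0.0918 0.0589] yyaw -138.21 F [ 0.43 -5.76  1.15] Tz [ 0.005  0.062 -0.005] mean 0.021
```

Request:
move_arm:
  motion:
    - {"dp":[0.0003,0,0],"turn":0.009}
    - {"dp":[0.0004,0,0],"turn":0.014}
    - {"dp":[0.0004,0,0],"turn":0.014}

```text
time_s: 12.25
tool_pos: [0.5973, 0.0918, 0.0587]
ee_rot: [69.0, 90.0, -161.8]
force: [0.0, -4.9, 1.2]
opening: 0.0092
```

```bash
python3 tq.py; python3 look.py w6 0 512 0 384
```

```text
t 12.35 pos [0.5974 0.0918 0.0588] yyaw -140.73 F [ 0.41 -4.97  1.45] Tz [0.147 0.106 0.021] mean 0.091
t 12.35 pos [0.5974 0.0918 0.0588] yyaw -140.73 F [ 0.57 -5.45  1.87] T [-0.928 -0.049  0.021] op 0.0089 j6 142.2
scale 1.5234375
```

View pics/w6.png

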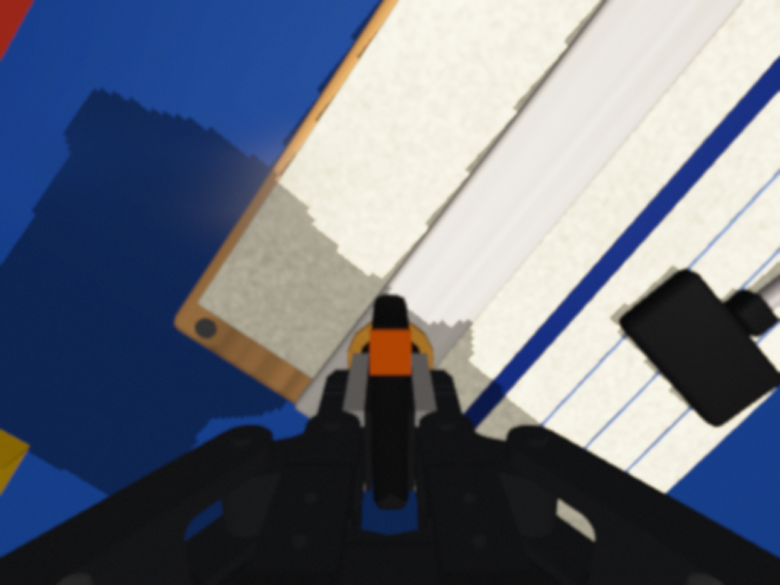

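Request:
move_arm:
  motion:
    - {"dp":[0.0002,0,0],"turn":0.005}
    - {"dp":[0.0003,0,0],"turn":0.009}
    - {"dp":[0.0003,0,0],"turn":0.009}

```text
time_s: 12.78
tool_pos: [0.5974, 0.0917, 0.0587]
ee_rot: [136.9, 90.0, -95.5]
force: [-0.3, -5.2, 1.7]
opening: 0.0089
```

```bash
sed -i 's/range(3)/range(6)/; s/i<2/i<5/' tq.py; python3 tq.py
```

```text
t 13.025 pos [0.5974 0.0918 0.0587] yyaw -142.34 F [-0.13 -5.26  2.06] Tz [0.151 0.219 0.084 0.176 0.156 0.124] mean 0.152
```

Request:
move_arm:
  motion:
    - {"dp":[0.0001,0,0],"turn":0.004}
    - {"dp":[0.0003,0,0],"turn":0.008}
    - {"dp":[0.0003,0,0],"turn":0.008}

```text
time_s: 13.4
tool_pos: [0.5974, 0.0917, 0.0587]
ee_rot: [134.8, 90.0, -99.0]
force: [-0.7, -5.1, 2.1]
opening: 0.0085
```

```bash
python3 tq.py
```

```text
t 13.65 pos [0.5974 0.0918 0.0587] yyaw -143.78 F [-0.44 -5.43  2.85] Tz [0.146 0.167 0.205 0.184 0.145 0.261] mean 0.185
```

Request:
move_arm:
  motion:
    - {"dp":[0.0001,0,0],"turn":0.004}
    - {"dp":[0.0002,0,0],"turn":0.007}
    - {"dp":[0.0002,0,0],"turn":0.007}

```text
time_s: 14.02
tool_pos: [0.5974, 0.0918, 0.0586]
ee_rot: [140.6, 90.0, -94.4]
force: [-1.2, -6.2, 3.1]
opening: 0.0089
```

```bash
python3 tq.py
```

```text
t 14.275 pos [0.5974 0.0918 0.0587] yyaw -145.04 F [-0.92 -5.74  3.45] Tz [0.242 0.218 0.283 0.197 0.261 0.139] mean 0.223
```

Request:
move_arm:
  motion:
    - {"dp":[0,0,0],"turn":0}
    - {"dp":[0,0,0],"turn":0}
    - {"dp":[0,0,0],"turn":0}
    - {"dp":[0,0,0],"turn":0}
    - {"dp":[0,0,0],"turn":0}
    - {"dp":[0,0,0],"turn":0}
  jaw: -1

```text
time_s: 15.02
tool_pos: [0.5974, 0.0919, 0.0585]
ee_rot: [-24.9, 90.0, 100.0]
force: [-0.2, -0.8, -0.4]
opening: 0.0853
```

Request:
move_arm:
  motion:
    - {"dp":[-0.1,0,0],"turn":0}
    - {"dp":[-0.25,0,0],"turn":0}
    - {"dp":[-0.3,0,0],"turn":0}
    - {"dp":[-0.3,0,0],"turn":0}

```text
time_s: 15.52
tool_pos: [0.5977, 0.0919, 0.1492]
ee_rot: [-119.6, 89.9, 5.4]
force: [0.6, 0.7, -0.9]
opening: 0.0856
```

```bash
python3 look.py w7 0 512 0 384
```

```text
t 15.525 pos [0.5977 0.0919 0.1492] yyaw -145.04 F [ 0.57  0.7  -0.89] T [-0.024 -0.01  -0.036] op 0.0856 j6 146.5
scale 1.5234375
```

View pics/w7.png

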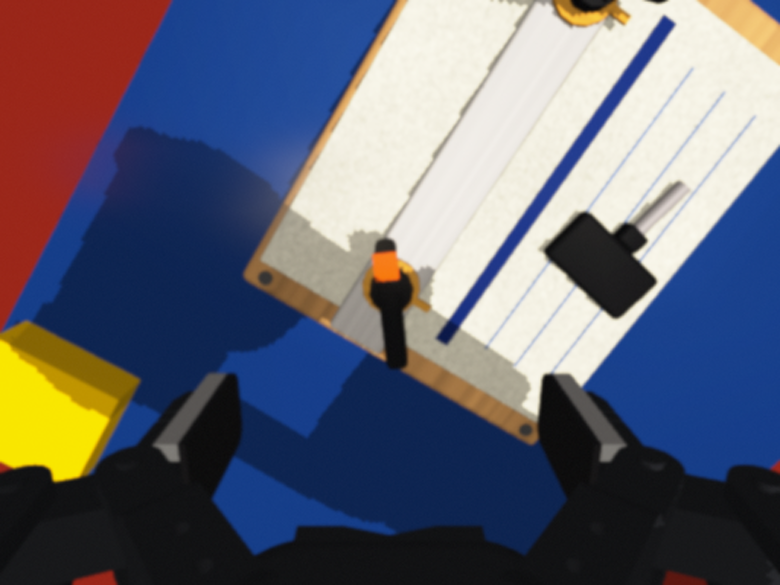

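Request:
move_arm:
  motion:
    - {"dp":[0.033,0.288,-0.455],"turn":-0.434}
    - {"dp":[0.033,0.288,-0.455],"turn":-0.434}
    - {"dp":[0.033,0.288,-0.455],"turn":-0.434}
    - {"dp":[0.033,0.288,-0.455],"turn":-0.434}
    - {"dp":[0.033,0.288,-0.455],"turn":-0.434}
    - {"dp":[0.033,0.288,-0.455],"turn":-0.434}
    - {"dp":[0.033,0.288,-0.455],"turn":-0.434}
    - {"dp":[0.033,0.288,-0.455],"turn":-0.434}
    - {"dp":[0.033,0.288,-0.455],"turn":-0.434}
    - {"dp":[0.033,0.288,-0.455],"turn":-0.434}

```text
time_s: 16.82
tool_pos: [0.6045, -0.0694, 0.1377]
ee_rot: [-41.0, 89.9, 162.0]
force: [0.3, 0.4, 0.6]
opening: 0.0856
```

```bash
python3 look.py w8 0 512 0 384
```

```text
t 16.825 pos [ 0.6045 -0.0694  0.1377] yyaw -67.05 F [0.27 0.43 0.61] T [-0.008  0.034 -0.064] op 0.0856 j6 53.2
scale 1.5234375
```

View pics/w8.png

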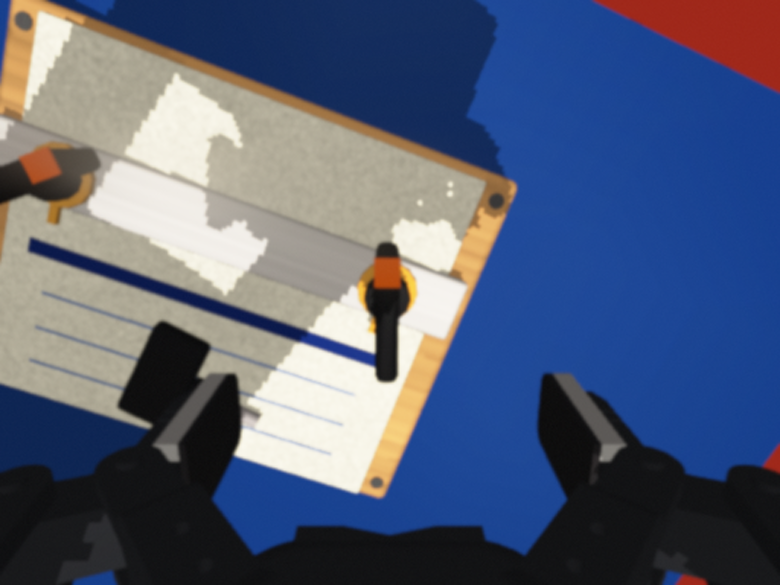

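Request:
move_arm:
  motion:
    - {"dp":[0.12,-0.0025,0],"turn":0}
    - {"dp":[0.2,-0.0025,0],"turn":0}
    - {"dp":[0.25,-0.0025,0],"turn":0}
    - {"dp":[0.25,-0.0025,0],"turn":0}
    - {"dp":[0.25,-0.0025,0],"turn":0}

```text
time_s: 17.5
tool_pos: [0.605, -0.0689, 0.0646]
ee_rot: [147.7, 89.9, -9.2]
force: [-0.4, 0.3, -0.3]
opening: 0.0856
```

```bash
python3 look.py w9 0 512 0 384
```

```text
t 17.5 pos [ 0.605  -0.0689  0.0646] yyaw -66.94 F [-0.43  0.31 -0.33] T [-0.021  0.05  -0.028] op 0.0856 j6 53.2
scale 1.5234375
```

View pics/w9.png

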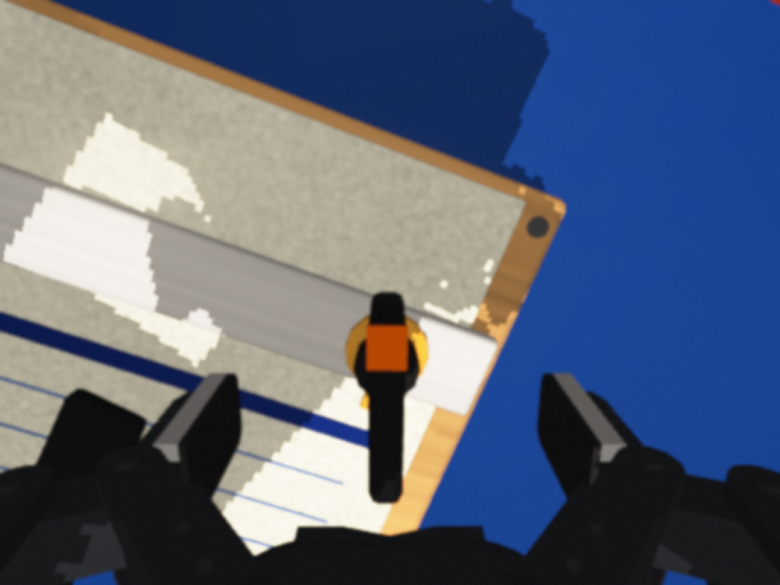

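Request:
move_arm:
  motion:
    - {"dp":[0.002,-0.003,0],"turn":0.003}
    - {"dp":[0.002,-0.003,0],"turn":0.003}
    - {"dp":[0.002,-0.003,0],"turn":0.003}
    - {"dp":[0.002,-0.003,0],"turn":0.003}
    - {"dp":[0.002,-0.003,0],"turn":0.003}
    - {"dp":[0.002,-0.003,0],"turn":0.003}
    - {"dp":[0.002,-0.003,0],"turn":0.003}
    - {"dp":[0.002,-0.003,0],"turn":0.003}
  jaw: 1

```text
time_s: 18.55
tool_pos: [0.6042, -0.0681, 0.0631]
ee_rot: [130.8, 90.0, -26.6]
force: [-0.3, -2.3, 1.8]
opening: 0.0089
```

```bash
python3 tq.py
```

```text
t 18.8 pos [ 0.6042 -0.0681  0.063 ] yyaw -67.47 F [ 0.53 -3.02  2.86] Tz [ 0.03  -0.033 -0.022  0.011  0.019  0.066] mean 0.012
```

Request:
move_arm:
  motion:
    - {"dp":[0.0004,0.001,0],"turn":0.014}
    - {"dp":[0.0008,0.001,0],"turn":0.028}
    - {"dp":[0.0012,0.001,0],"turn":0.042}
    - {"dp":[0.0017,0.001,0],"turn":0.056}
    - {"dp":[0.0017,0.001,0],"turn":0.056}

```text
time_s: 19.42
tool_pos: [0.6042, -0.0681, 0.0625]
ee_rot: [-88.9, 90.0, 103.6]
force: [0.4, -1.0, 2.2]
opening: 0.0089
```

```bash
python3 tq.py
```

```text
t 19.675 pos [ 0.6042 -0.0681  0.0625] yyaw -77.51 F [-0.27 -0.05  3.53] Tz [ 0.028  0.009  0.036  0.011 -0.002  0.003] mean 0.014
```

Request:
move_arm:
  motion:
    - {"dp":[0.0003,0,0],"turn":0.009}
    - {"dp":[0.0004,0,0],"turn":0.017}
    - {"dp":[0.0004,0,0],"turn":0.017}

```text
time_s: 20.05
tool_pos: [0.6042, -0.0681, 0.0624]
ee_rot: [-76.7, 90.0, 112.6]
force: [-0.6, 2.1, 4.5]
opening: 0.0082
```

```bash
python3 tq.py
```

```text
t 20.3 pos [ 0.6043 -0.0682  0.0624] yyaw -80.59 F [-0.24  2.03  4.02] Tz [ 0.051  0.072  0.04   0.028 -0.055  0.031] mean 0.028
```

Request:
move_arm:
  motion:
    - {"dp":[0.0003,0,0],"turn":0.007}
    - {"dp":[0.0004,0,0],"turn":0.014}
    - {"dp":[0.0004,0,0],"turn":0.014}

```text
time_s: 20.68
tool_pos: [0.6043, -0.0682, 0.0622]
ee_rot: [-87.4, 90.0, 99.4]
force: [-0.6, 3.8, 2.6]
opening: 0.0088
```

```bash
python3 tq.py
```

```text
t 20.925 pos [ 0.6042 -0.0682  0.0622] yyaw -83.12 F [-0.61  3.46  3.4 ] Tz [ 0.054  0.039  0.012 -0.017  0.028 -0.002] mean 0.019
```

Request:
move_arm:
  motion:
    - {"dp":[0.0003,0,0],"turn":0.007}
    - {"dp":[0.0004,0,0],"turn":0.014}
    - {"dp":[0.0004,0,0],"turn":0.014}

```text
time_s: 21.3
tool_pos: [0.6043, -0.0682, 0.0621]
ee_rot: [-94.2, 90.0, 90.1]
force: [-0.2, 4.7, 3.4]
opening: 0.0086
```

```bash
python3 tq.py
```

```text
t 21.55 pos [ 0.6042 -0.0682  0.0621] yyaw -85.64 F [-0.58  4.33  3.54] Tz [ 0.013  0.022 -0.015  0.032  0.03  -0.026] mean 0.009
```

Request:
move_arm:
  motion:
    - {"dp":[0.0003,0,0],"turn":0.007}
    - {"dp":[0.0004,0,0],"turn":0.014}
    - {"dp":[0.0004,0,0],"turn":0.014}

```text
time_s: 21.92
tool_pos: [0.6043, -0.0682, 0.062]
ee_rot: [-75.4, 90.0, 106.4]
force: [-1.9, 5.4, 3.6]
opening: 0.009
```

```bash
python3 tq.py
```

```text
t 22.175 pos [ 0.6043 -0.0682  0.062 ] yyaw -88.22 F [-0.7   4.95  3.71] Tz [ 0.015 -0.002  0.011  0.022  0.026  0.034] mean 0.018
```

Request:
move_arm:
  motion:
    - {"dp":[0.0003,-0.001,0],"turn":0.007}
    - {"dp":[0.0004,-0.001,0],"turn":0.014}
    - {"dp":[0.0004,-0.001,0],"turn":0.014}

```text
time_s: 22.55
tool_pos: [0.6043, -0.0681, 0.0619]
ee_rot: [107.8, 90.0, -73.0]
force: [0.1, 2.0, 3.9]
opening: 0.0089
```

```bash
python3 tq.py
```

```text
t 22.8 pos [ 0.6043 -0.0681  0.0619] yyaw -90.68 F [-0.34  2.05  2.86] Tz [ 0.076  0.009 -0.014  0.03  -0.034  0.022] mean 0.015
```

Request:
move_arm:
  motion:
    - {"dp":[0.0003,0,0],"turn":0.007}
    - {"dp":[0.0004,0,0],"turn":0.014}
    - {"dp":[0.0004,0,0],"turn":0.014}

```text
time_s: 23.18
tool_pos: [0.6043, -0.0681, 0.0618]
ee_rot: [66.1, 90.0, -117.2]
force: [-0.3, 0.9, 2.6]
opening: 0.0086
```

```bash
python3 tq.py
```

```text
t 23.425 pos [ 0.6043 -0.068   0.0618] yyaw -93.2 F [-0.45  0.37  2.76] Tz [-0.004 -0.01   0.064 -0.023  0.002  0.031] mean 0.01
```

Request:
move_arm:
  motion:
    - {"dp":[0.0003,0,0],"turn":0.007}
    - {"dp":[0.0004,0,0],"turn":0.014}
    - {"dp":[0.0004,0,0],"turn":0.014}

```text
time_s: 23.8
tool_pos: [0.6043, -0.068, 0.0617]
ee_rot: [-25.5, 90.0, 148.7]
force: [-1.6, 0.5, 2.4]
opening: 0.0086
```

```bash
python3 tq.py
```

```text
t 24.05 pos [ 0.6043 -0.068   0.0617] yyaw -95.71 F [-1.11 -0.21  3.74] Tz [ 0.1    0.065  0.046  0.034 -0.004  0.048] mean 0.048
```

Request:
move_arm:
  motion:
    - {"dp":[0.0001,0,0],"turn":0.005}
    - {"dp":[0.0002,0,0],"turn":0.01}
    - {"dp":[0.0002,0,0],"turn":0.01}

```text
time_s: 24.42
tool_pos: [0.6043, -0.068, 0.0617]
ee_rot: [-142.5, 90.0, 30.0]
force: [-0.9, -0.1, 5.2]
opening: 0.0086
```

```bash
python3 tq.py
```

```text
t 24.675 pos [ 0.6043 -0.068   0.0616] yyaw -97.52 F [-1.47  0.19  4.84] Tz [0.138 0.101 0.09  0.12  0.113 0.099] mean 0.11
```

Request:
move_arm:
  motion:
    - {"dp":[0.0001,0,0],"turn":0.004}
    - {"dp":[0.0001,0,0],"turn":0.008}
    - {"dp":[0.0001,0,0],"turn":0.008}

```text
time_s: 25.05
tool_pos: [0.6043, -0.068, 0.0616]
ee_rot: [-120.5, 90.0, 50.6]
force: [-1.2, -1.8, 5.2]
opening: 0.009
```

```bash
python3 tq.py
```

```text
t 25.3 pos [ 0.6042 -0.068   0.0616] yyaw -98.95 F [-1.44 -0.69  5.3 ] Tz [0.141 0.146 0.187 0.18  0.165 0.163] mean 0.164
```

Request:
move_arm:
  motion:
    - {"dp":[-0.0009,0,0],"turn":-0.028}
    - {"dp":[-0.0018,0,0],"turn":-0.056}
    - {"dp":[-0.0027,0,0],"turn":-0.084}
    - {"dp":[-0.0035,0,0],"turn":-0.112}
    - {"dp":[-0.0044,0,0],"turn":-0.14}
    - {"dp":[-0.0053,0,0],"turn":-0.168}
    - {"dp":[-0.0062,0,0],"turn":-0.196}
    - {"dp":[-0.0062,0,0],"turn":-0.196}

```text
time_s: 26.3
tool_pos: [0.6042, -0.0682, 0.0633]
ee_rot: [35.1, 90.0, -118.6]
force: [-0.1, -2.0, 3.1]
opening: 0.0087
```

```bash
python3 tq.py
```

```text
t 26.55 pos [ 0.6042 -0.0681  0.0633] yyaw -63.75 F [-0.08 -2.81  1.67] Tz [ 0.    -0.017 -0.083  0.003 -0.053 -0.042] mean -0.032
```

Now 28° more, to yaw ≈ -36.

Request:
move_arm:
  motion:
    - {"dp":[-0.0008,0,0],"turn":-0.026}
    - {"dp":[-0.0016,0,0],"turn":-0.052}
    - {"dp":[-0.0024,0,0],"turn":-0.078}
    - {"dp":[-0.0032,0,0],"turn":-0.104}
    - {"dp":[-0.004,0,0],"turn":-0.13}
    - {"dp":[-0.0047,0,0],"turn":-0.152}
    - {"dp":[-0.0047,0,0],"turn":-0.152}

```text
time_s: 27.42
tool_pos: [0.6043, -0.0682, 0.0648]
ee_rot: [70.5, 90.0, -55.9]
force: [0.7, -5.0, 1.0]
opening: 0.0089
```

```bash
python3 tq.py
```

```text
t 27.675 pos [ 0.6043 -0.0682  0.0648] yyaw -36.47 F [ 1.18 -5.29  0.5 ] Tz [-0.085 -0.045 -0.029 -0.077 -0.058 -0.028] mean -0.054
```

Request:
move_arm:
  motion:
    - {"dp":[-0.0003,0,0],"turn":-0.009}
    - {"dp":[-0.0006,0,0],"turn":-0.019}
    - {"dp":[-0.0006,0,0],"turn":-0.019}

```text
time_s: 28.05
tool_pos: [0.6043, -0.0682, 0.065]
ee_rot: [57.3, 90.0, -65.7]
force: [1.3, -4.5, 0.5]
opening: 0.0088
```

```bash
python3 tq.py
```

```text
t 28.3 pos [ 0.6044 -0.0682  0.065 ] yyaw -33.05 F [ 1.2  -5.35  0.67] Tz [ 0.008 -0.055 -0.063 -0.064  0.031 -0.073] mean -0.036
```

Request:
move_arm:
  motion:
    - {"dp":[-0.0003,0,0],"turn":-0.009}
    - {"dp":[-0.0005,0,0],"turn":-0.017}
    - {"dp":[-0.0005,0,0],"turn":-0.017}

```text
time_s: 28.68
tool_pos: [0.6044, -0.0683, 0.0652]
ee_rot: [68.6, 90.0, -51.4]
force: [2.1, -5.5, 1.1]
opening: 0.0087
```

```bash
python3 tq.py
```

```text
t 28.925 pos [ 0.6044 -0.0683  0.0652] yyaw -29.99 F [ 1.52 -5.29  0.71] Tz [-0.074 -0.026 -0.018  0.003  0.014 -0.054] mean -0.026
```

Request:
move_arm:
  motion:
    - {"dp":[-0.0001,0,0],"turn":-0.006}
    - {"dp":[-0.0003,0,0],"turn":-0.011}
    - {"dp":[-0.0003,0,0],"turn":-0.011}

```text
time_s: 29.3
tool_pos: [0.6044, -0.0682, 0.0652]
ee_rot: [63.7, 90.0, -54.3]
force: [1.3, -4.8, -0.2]
opening: 0.0089
```

```bash
python3 tq.py
```

```text
t 29.55 pos [ 0.6044 -0.0682  0.0652] yyaw -28.01 F [ 1.57 -5.3  -0.13] Tz [-0.122 -0.032 -0.061 -0.096 -0.102 -0.188] mean -0.1
```

Request:
move_arm:
  motion:
    - {"dp":[-0.0001,0,0],"turn":-0.004}
    - {"dp":[-0.0001,0,0],"turn":-0.008}
    - {"dp":[-0.0001,0,0],"turn":-0.008}

```text
time_s: 29.92
tool_pos: [0.6044, -0.0682, 0.0652]
ee_rot: [63.7, 90.0, -52.9]
force: [1.2, -5.0, -0.1]
opening: 0.0086
```

```bash
python3 tq.py
```

```text
t 30.175 pos [ 0.6044 -0.0682  0.0652] yyaw -26.58 F [ 1.49 -5.46 -0.18] Tz [-0.129 -0.191 -0.183 -0.128 -0.163 -0.143] mean -0.156
```

Request:
move_arm:
  motion:
    - {"dp":[0,0,0],"turn":0}
    - {"dp":[0,0,0],"turn":0}
    - {"dp":[0,0,0],"turn":0}
    - {"dp":[0,0,0],"turn":0}
    - {"dp":[0,0,0],"turn":0}
    - {"dp":[0,0,0],"turn":0}
  jaw: -1

```text
time_s: 30.92
tool_pos: [0.6043, -0.0679, 0.0653]
ee_rot: [-140.7, 90.0, 102.9]
force: [-0.4, -0.7, -0.3]
opening: 0.0852
```

Request:
move_arm:
  motion:
    - {"dp":[-0.1,0,0],"turn":0}
    - {"dp":[-0.25,0,0],"turn":0}
    - {"dp":[-0.4,0,0],"turn":0}
    - {"dp":[-0.55,0,0],"turn":0}
    - {"dp":[-0.6,0,0],"turn":0}
    - {"dp":[-0.6,0,0],"turn":0}
    - {"dp":[-0.6,0,0],"turn":0}

```text
time_s: 31.8
tool_pos: [0.6038, -0.0679, 0.2435]
ee_rot: [-79.9, 89.9, 163.7]
force: [-0.2, 0.4, -1.0]
opening: 0.0855
```

```bash
python3 look.py w10 0 512 0 384; python3 -c "
from cell import *;import cv2
for n in ['top','side']: cv2.imwrite(f'pics/{n}F.png',camera(n)['img'][:,:,::-1])"
```

```text
t 31.8 pos [ 0.6038 -0.0679  0.2435] yyaw -26.42 F [-0.24  0.42 -0.99] T [-0.052 -0.013 -0.028] op 0.0855 j6 12.7
scale 1.5234375
```

View pics/w10.png

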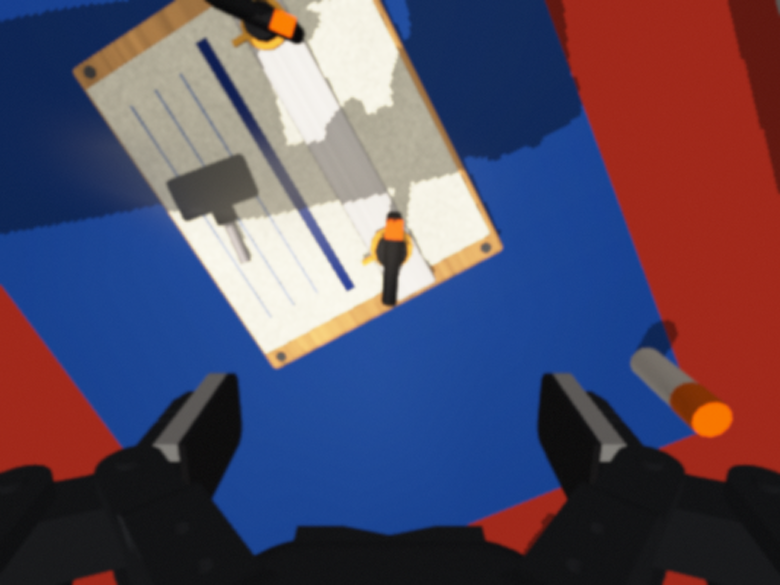

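View pics/sideF.png

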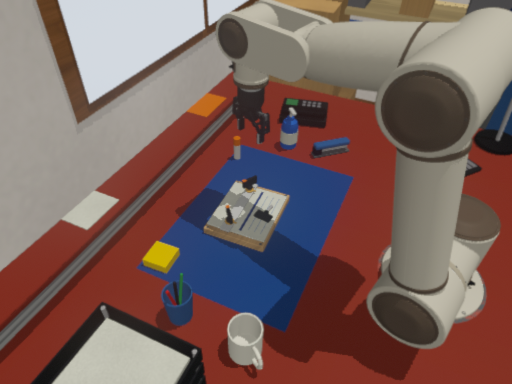

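```bash
python3 - <<'E'
from h import *
import pickle
f=1.5234375
for n,z,q in [("w7",.083,[(385,252),(397,367)]),("w10",.089,[(395,215),(389,303)])]:
    s,c=pickle.load(open(n+".pkl","rb"))
    p=[toplane(c,u/f,v/f,z,s) for u,v in q];d=p[0]-p[1]
    a=np.degrees(np.arctan2(d[1],d[0]))-2.7;print(n,a,np.radians(a))
from cell import *
print(close_job())
E
```

```text
w7 -52.027626257662256 -0.908053380193262
w10 57.17513676881831 0.9978943868939515
the job is handed in; nothing more can be done
None
```

The job is done and handed in at about 32 s of the 72 s allowed. Knob_a was the sound screw and knob_b was the cross-threaded one.

- **knob_a:** It turned freely past 0.63 rad, met its home after about 1.26 rad, and I snugged it to about 0.22 N m. After I let go, the wrist camera showed it at -0.91 rad (home is -0.9).
- **knob_b:** It began to bind after about 0.48 rad. I stopped at about 0.16 N m and turned it back out until the upper stop gave about 0.16 N m. After release the wrist camera showed it at +1.00 rad (upper stop is 1.0).

**Last checks:** Both knobs sprang back a few degrees when released, as the bushings relaxed. The gripper is open and about 0.24 m up, touching nothing. In the last wrist and side pictures the spare screw and the other things on the desk appear where they were. Side forces on the grips stayed at about 6 N or less.

**Weak points:**
- Single torque readings scattered by about ±0.05 N m, so the torque figures are averages of six.
- The bushing tabs were hidden while I gripped, so I judged their twist from torque and angle rather than seeing it.
- I took knob_a's final angle just after releasing it, because it was partly out of view in the last wrist picture.

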